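# Set the two shutters of a masking frame to their scribed lines

## Robot

A 6-joint arm with a two-finger parallel gripper is mounted at the origin on the work surface; the furniture and walls round the work are solid. World frame = base frame: x ahead of the robot, y to its left, z up, the work surface at z = 0. Lengths are in m, angles in rad, forces in N, time in s.
With the tool pointing down it reaches from about 0.375 to 0.9 m from the base axis. Payload 3.1 kg.
Tool frame: the origin (TCP) lies midway between the tips of the shut fingers; the grasp point (between the pads) lies 19 mm behind it; x points along the fingers, z is the direction in which the jaws open and shut, and the axes are right-handed (so a half turn about x gives the same grasp; the last joint's range is limited). The gripper opens to 85 mm and grips with 20 to 120 N. Pads are 22 mm wide; open, the fingers measure 114 mm over their backs; the gripper's body (76 mm by 85 mm) begins 54 mm behind the grasp point. The pads swing forward as they close: fully open they stand 13 mm farther back than shut.
Start: joints at [-1.51, 0.527, 1.433, -0, 1.181, -0.178], TCP at [0.148, -0.607, 0.231] pointing down, gripper open.
Joint ranges: [-3.08, 3.08], [-0.75, 2.2], [0.22, 2.44], [-1.43, 4.57], [0, 2.65], [-2.85, 2.85]. Speed limits (rad/s): [2.79, 2.79, 3.14, 3.14, 3.14, 3.14].

## Interface

Orientations are given as a unit quaternion [x, y, z, w].
In Python, from station import telemetry, optics, manip gives the robot as it stands.
- The arm moves only by the tool step_arm, never from a script. Its argument "commands" is a list of rows, each a list of 4 numbers: the shift along the tool's x, y, z in m, then the turn about the tool's x in rad. A call has 1 to 8 rows; each row is the pose to reach, as a shift and turn from the pose measured when the call began, along the tool's axes at that moment; what a row does not reach only later rows make up. A row lasts 1/12 s, in which the tool goes at most 41.7 mm and 7.16 degrees, less where a joint would pass 70% of its speed; a pose out of reach is approached as far as the arm can. A call with a gripper value outside its range is refused whole. "jaw" is the finger opening in m, from 0 to 0.0854, set as the call begins (left out, the last holds). The fingers move at their own pace and stop on an object; "grip_force" is the grip in N (left out, the last holds). Time passes only in rows, so rows that repeat a pose let the fingers close. It gives the time, the measured TCP pose, the force and the opening at its end, in the units of the state.
- telemetry.sense(): the state, without advancing time (a new reading comes with each control period).
- optics.snapshot(name): name is "scene" or "top" or "wrist"; returns the picture (400x640x3 uint8, red, green, blue); there is no depth.
- optics.camera_params(name): a dict with "mtx" (3x3 intrinsics, pixels), "k1" (the pictures are not rectified: a ray, as slopes to the right and down, at radius r is drawn at 1 + k1 r^2 times it, then the intrinsics apply), "origin" and "attitude" of the camera in the world. Camera axes: x right, y down, z forward; pixel columns grow to the right and rows downward; lengths in m; the calibration is good to about 2 mm. A picture is of the moment at which its call begins: read the wrist's pose just before it. camera_params takes no time and is no camera call; for the wrist camera it gives the pose at the moment of the call.
- manip.sign_off(): hands the job in, once; it reports no verdict.
The state is a dict: "t": time; "q": joint angles; "qd": joint speeds; "tau": joint torques, N m; "tcp_pos": TCP position; "tool_rot": TCP orientation; "force": force on the tool from outside, world axes, zero at the start; "ft_torque": the same for the moment, N m; "finger_gap": opening from 0.0 (shut) to 1.0 (fully open).
Only numpy, scipy, OpenCV 4.12 (cv2) and the standard library are available. Lean on these libraries where they do the work, as an engineer would, in place of code of your own. Each camera call takes 0.05 s, during which the arm holds its last target.

## Task

Mask the ends of the test cassette: press a fingertip lightly on each of the two flat steel shutters of the masking frame and slide it inwards until its front edge meets the scribed line of its own index plates, left shutter to left line and right shutter to right line. There is no stop, so halt at the line, never press with more than 20 N, and do not disturb the things standing round the frame.

Things in the scene. Friction and masses are not known exactly. Their poses are not given: they have to be found in the camera images.
- mask_frame: Low grey fixed frame, 124 x 372 x 28 mm high. Origin: centre of underside; y along it (to the left shutter), z up. Two rails 25 mm wide along y, tops at z = 28 mm; between them a window 74 mm wide in x, y within +-116 mm, with a white cassette in the bottom and the two steel shutters, which slide only along y. Beyond +-116 mm, bridges cover the shutters' tails.
- shutter_left (a joint): Travel (m) of the flat ungrippable steel plate, 73 x 112 x 4 mm, at the frame's +y end, closing to -y. Front edge at frame y = +(64 mm - travel), on its line at 0.039; plate runs from the edge to +y. Starts at 0 to 0.020. Pressed from above it drags by friction (slides at 4.5 N, stays where left; press about 7 to 12 N; fingers may slip). Top somewhere 17 to 22 mm over the frame's underside: feel. Gives 0.12 mm per N.
- left_line (a point): The left scribed line: dark line along x across two bare aluminium index plates (24 x 24 x 2 mm, one on each rail, at the +y side of the middle). This point lies midway between the rails, at frame y = +25 mm, 30 mm over the underside. The left shutter's front edge must come to this line.
- shutter_right (a joint): Travel (m) of the flat ungrippable steel plate, 73 x 112 x 4 mm, at the frame's -y end, closing to +y. Front edge at frame y = -(64 mm - travel), on its line at 0.039; plate runs from the edge to -y. Starts at 0 to 0.020. Pressed from above it drags by friction (slides at 4.5 N, stays where left; press about 7 to 12 N; fingers may slip). Top somewhere 17 to 22 mm over the frame's underside: feel. Gives 0.12 mm per N.
- right_line (a point): The right scribed line: dark line along x across two bare aluminium index plates (24 x 24 x 2 mm, one on each rail, at the -y side of the middle). This point lies midway between the rails, at frame y = -25 mm, 30 mm over the underside. The right shutter's front edge must come to this line.
- timer: Bystander: white countdown timer, 62 x 62 x 18 mm; origin at the centre of its underside.
- foam_rack: Bystander: white foam block with capped dropper tubes, 60 x 48 x 75 mm; origin at the centre of its underside.
- bottle: Bystander: small white reagent bottle with a screw cap, 48 mm wide, 93 mm high; origin at the centre of its underside.

How it is judged:
At the end, for the whole second after the job is handed in: Each shutter's front edge lies within 2.5 mm of its own scribed line, and both shutters are at rest (value of joint shutter_left between 0.0365 and 0.0415 m and velocity of joint shutter_left between -0.003 and 0.003 m/s and value of joint shutter_right between 0.0365 and 0.0415 m and velocity of joint shutter_right between -0.003 and 0.003 m/s); the robot touches nothing.
It fails at once if the fingers press on anything with more than 20 N (contact force between the fingers and anything else above 20 N).
It fails at once if the timer, foam rack or bottle is moved by more than 15 mm (distance of any of timer, foam_rack, bottle from where it was at the start of the episode above 0.015 m).
It also fails if it takes over 51 s, if anything falls off the work surface, if the arm or the gripper's body presses on something with over 40 N, if the wrist force passes 120 N, or if a joint passes its speed limit or range.

## Working session

There is one attempt and no reset: what is moved stays moved. The work goes in short steps, Python scripts to look and compute and a tool call to move; the robot and the scene stay as the last step left them, time stands still between calls to the robot, and variables do not carry over. Pictures are saved under pics/ and viewed, and the job is handed in when it is done.

Besides the shell and the picture viewer there is one more tool, called after "Emit:" as a command line: name --pt "numbers of a row" for each row, then --argument value for the rest. step_arm: Moves the arm, as the interface text tells. Its arguments: {"type":"object","properties":{"commands":{"type":"array","items":{"type":"array","items":{"type":"number"}}},"jaw":{"type":"number"},"grip_force":{"type":"number"}},"required":["commands"]}

```bash
mkdir -p pics; ls; python3 - <<'E'
from station import telemetry, optics, manip
import cv2
s=telemetry.sense(); print(s)
for n in ["scene","top","wrist"]:
    p=optics.camera_params(n); print(n,p)
    im=optics.snapshot(n); cv2.imwrite(f"pics/{n}0.png",im[:,:,::-1])
E
```

```text
pics
{'t': 0.0, 'q': array([-1.51051520e+00,  5.28479337e-01,  1.43392349e+00,  3.34843122e-05,
        1.18137457e+00, -1.78514410e-01]), 'qd': array([ 0.00021713,  0.00044012,  0.00054992,  0.00108572, -0.0004565 ,
       -0.00079497]), 'tau': array([ 6.11701307e-04, -4.42347193e+01, -1.78025615e+01, -1.04319388e-04,
        8.45509203e-03,  1.14060126e-05]), 'tcp_pos': array([ 0.14781775, -0.60652821,  0.23031878]), 'tool_rot': array([ 0.43747119,  0.55649908, -0.43630164,  0.55548952]), 'force': array([-0.37121954,  0.32969322, -0.26472997]), 'ft_torque': array([ 0.01750712, -0.03294652, -0.0123225 ]), 'finger_gap': 0.998740199651386}
scene {'mtx': array([[370.37627952,   0.        , 318.65423587],
       [  0.        , 370.37627952, 202.22861505],
       [  0.        ,   0.        ,   1.        ]]), 'k1': -0.06184506182502676, 'origin': array([0.06201587, 0.56088797, 0.53018473]), 'attitude': array([-0.26853396,  0.83780462, -0.44847566,  0.15761509])}
top {'mtx': array([[397.27464841,   0.        , 320.00732043],
       [  0.        , 397.27464841, 197.81599854],
       [  0.        ,   0.        ,   1.        ]]), 'k1': -0.08414955627033623, 'origin': array([ 0.41631985, -0.00855535,  0.89950084]), 'attitude': array([ 0.70804853, -0.70569231,  0.0081163 , -0.02449027])}
wrist {'mtx': array([[326.56813649,   0.        , 322.69710192],
       [  0.        , 326.56813649, 200.70481077],
       [  0.        ,   0.        ,   1.        ]]), 'k1': -0.033885304637582145, 'origin': array([ 0.22804995, -0.58745532,  0.37302477]), 'attitude': array([ 0.77625627, -0.60928502, -0.10063405,  0.12677051])}
```

View pics/top0.png

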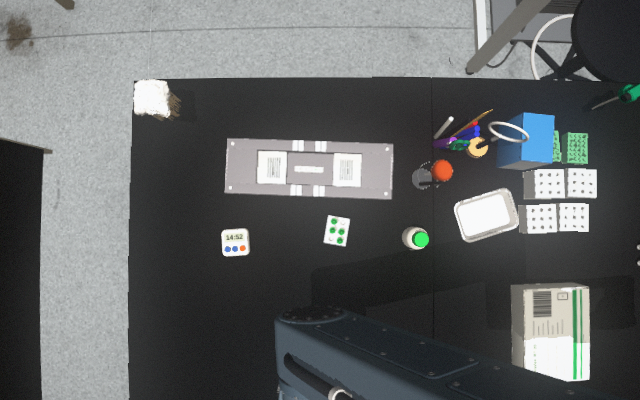

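View pics/scene0.png

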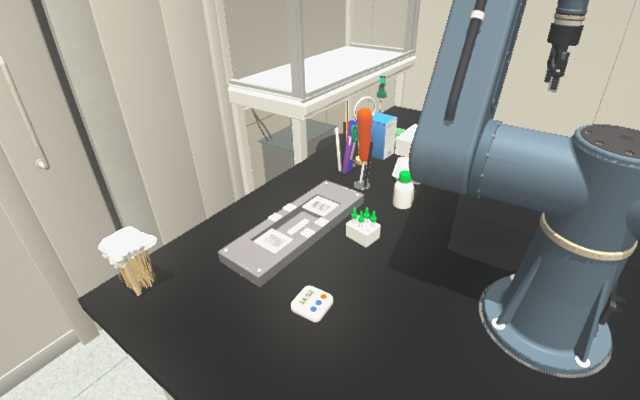

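View pics/wrist0.png

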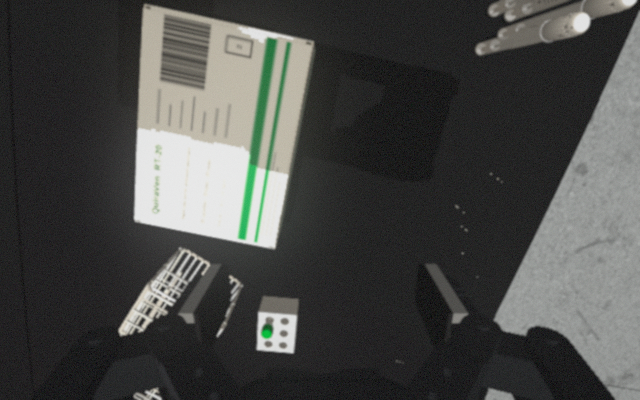

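```bash
cat > h.py <<'E'
import numpy as np, cv2
from scipy.spatial.transform import Rotation as R
def rays(p,uv):
    uv=np.asarray(uv,float).reshape(-1,2); m=p['mtx']
    d=np.c_[(uv[:,0]-m[0,2])/m[0,0],(uv[:,1]-m[1,2])/m[1,1]]
    u=d.copy()
    for _ in range(30): u=d/(1+p['k1']*(u**2).sum(1,keepdims=True))
    return R.from_quat(p['attitude']).apply(np.c_[u,np.ones(len(u))])
def onplane(p,uv,z):
    r=rays(p,uv); o=np.asarray(p['origin']); return o+r*((z-o[2])/r[:,2])[:,None]
def proj(p,X):
    c=R.from_quat(p['attitude']).inv().apply(np.atleast_2d(X)-p['origin']); u=c[:,:2]/c[:,2:]
    u=u*(1+p['k1']*(u**2).sum(1,keepdims=True)); m=p['mtx']
    return u*[m[0,0],m[1,1]]+[m[0,2],m[1,2]]
E
python3 - <<'E'
import cv2
a=cv2.imread('pics/top0.png')[125:265,215:445]
cv2.imwrite('pics/topz.png',cv2.resize(a,None,fx=3.45,fy=3.45,interpolation=cv2.INTER_CUBIC))
E
```

```text
(no output)
```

View pics/topz.png

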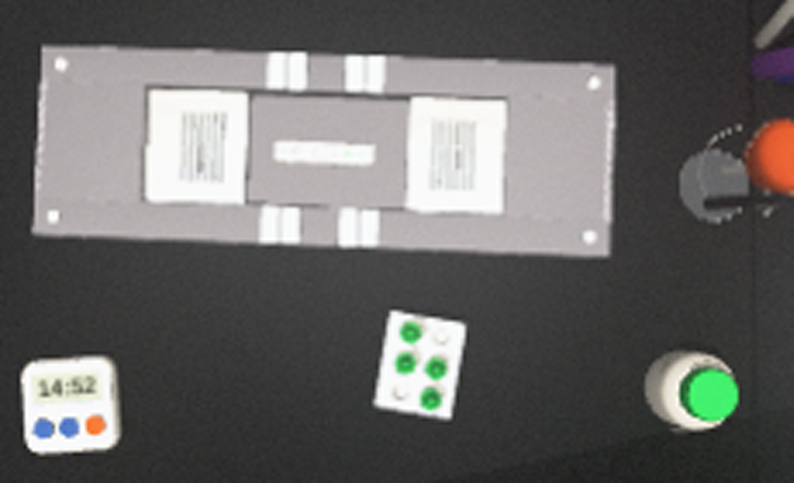

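```bash
python3 - <<'E'
import cv2,numpy as np
from h import *
from station import optics
p=optics.camera_params('top'); im=cv2.imread('pics/top0.png')
hsv=cv2.cvtColor(im,cv2.COLOR_BGR2HSV)
m=((im.min(2)>60)).astype(np.uint8)*255
m[:130]=0;m[202:]=0;m[:,:215]=0;m[:,405:]=0
c=max(cv2.findContours(m,0,cv2.CHAIN_APPROX_NONE)[0],key=cv2.contourArea)
# contour -> world at z=.028 then minarearect
w=onplane(p,c.reshape(-1,2),.028)[:,:2]
(cx,cy),(a,b),ang=cv2.minAreaRect((w*1000).astype(np.float32)); print('frame',cx,cy,a,b,ang)
q=cv2.approxPolyDP(c,6,True).reshape(-1,2); print(q, onplane(p,q,.028)[:,:2])
w_=((im.min(2)>190)).astype(np.uint8)*255
n,l,st,ce=cv2.connectedComponentsWithStats(w_)
for s,k in zip(st[1:],ce[1:]):
    if s[4]>15 and 215<k[0]<445 and 125<k[1]<265: print(s,k.round(2),onplane(p,k,.03)[0,:2].round(4))
print(im[168,255:365].min(1).tolist()); print(im[145,285:330].min(1).tolist()); print(im[190,285:330].min(1).tolist())
E
```

```text
frame 528.5146484375 38.097412109375 158.18753051757812 374.96966552734375 0.1718614101409912
[[227 137]
 [225 193]
 [253 201]
 [392 200]
 [392 143]
 [361 142]
 [347 130]] [[ 0.59227286  0.22058598]
 [ 0.46662997  0.22281678]
 [ 0.44905552  0.15979323]
 [ 0.45216118 -0.1462263 ]
 [ 0.57829686 -0.14705033]
 [ 0.580329   -0.0784843 ]
 [ 0.60718568 -0.04756298]]
[292 140  12  11 127] [297.54 145.04] [0.5731 0.0618]
[315 141  12  11 126] [320.43 145.85] [0.5713 0.0112]
[226 149   3  13  17] [227.   154.53] [0.5524 0.2193]
[257 151  30  34 937] [271.46 167.13] [0.524  0.1192]
[332 153  30  34 938] [346.65 169.8 ] [ 0.5182 -0.0466]
[390 157   3  15  21] [391.19 163.05] [ 0.5334 -0.1446]
[294 166  30   8 194] [308.49 169.01] [0.5198 0.0373]
[390 173   2  16  27] [390.48 181.44] [ 0.4928 -0.1428]
[290 184  12  12 124] [295.58 189.58] [0.4744 0.0654]
[313 185  12  11 126] [318.36 190.24] [0.4731 0.0154]
[324 215  26  31 459] [336.25 230.1 ] [ 0.386  -0.0241]
[221 229  28  27 496] [234.31 241.87] [0.3588 0.2001]
[408 229  14  20  95] [412.04 239.26] [ 0.3665 -0.1895]
[162, 141, 215, 248, 249, 
[... 276 characters left out ...]
44, 247, 250, 250, 250, 249, 248, 244, 216, 178, 176, 179, 178, 178, 174, 176, 177, 177, 232, 249, 249, 249, 250, 249, 244, 223, 235, 230, 233, 225, 226, 238, 208, 226, 224, 234, 221, 223, 249, 249, 249, 249, 249, 249, 249, 238, 200, 182, 182, 180]
[174, 174, 172, 172, 171, 172, 171, 216, 244, 249, 250, 249, 233, 229, 249, 249, 249, 249, 226, 155, 173, 176, 173, 171, 173, 172, 171, 171, 173, 163, 225, 250, 249, 250, 249, 231, 231, 249, 249, 249, 243, 210, 171, 172, 172]
[178, 177, 178, 178, 179, 218, 246, 250, 249, 249, 232, 231, 249, 249, 250, 250, 227, 162, 177, 179, 178, 178, 179, 178, 179, 177, 180, 180, 232, 249, 250, 250, 249, 232, 231, 249, 249, 249, 250, 232, 179, 181, 178, 177, 178]
```

```bash
python3 - <<'E'
from h import *
from station import optics,telemetry
s=telemetry.sense(); T=R.from_quat(s['tool_rot']); print(T.as_matrix().round(3)); print(s['tcp_pos'])
p=optics.camera_params('wrist'); print('cam in tool',T.inv().apply(p['origin']-s['tcp_pos'])); print('cam axes',R.from_quat(p['attitude']).as_matrix().round(3))
print('rel',(T.inv()*R.from_quat(p['attitude'])).as_matrix().round(3))
# frame
th=np.deg2rad(-2.2); c=np.array([.523,.0385]); fx=np.array([np.cos(th),np.sin(th)]); fy=np.array([-np.sin(th),np.cos(th)])
print(fx,fy)
p=optics.camera_params('top')
for z in(.017,.022):
  w=onplane(p,[[256.7,168],[286.5,168],[332.7,168],[361.2,168]],z)[:,:2]-c; print(z,(w@fy).round(4),(w@fx).round(4))
for k in([220.8,.5+154],[392,172]):
  w=onplane(p,[k],.028)[:,:2]-c;print('ends',w@fy)
goal=np.r_[c+.082*fy,.14]; print(goal,T.inv().apply(goal-s['tcp_pos']))
# orange handle height
ps=optics.camera_params('scene'); print(onplane(ps,[[362,187]],0), onplane(p,[[422,180]],0))
b=onplane(p,[[422,180]],0)[0]
for h in(.1,.2,.25,.3): print(h,proj(ps,b+[0,0,h]))
E
```

```text
[[-0.     0.972  0.237]
 [ 0.002  0.237 -0.972]
 [-1.     0.    -0.002]]
[ 0.14782998 -0.60669669  0.2305275 ]
cam in tool [-1.42590562e-01  8.25286629e-02  9.58072137e-05]
cam axes [[ 0.237 -0.92  -0.311]
 [-0.971 -0.225 -0.074]
 [-0.001  0.319 -0.948]]
rel [[-0.    -0.32   0.947]
 [ 0.001 -0.947 -0.32 ]
 [ 1.     0.001  0.   ]]
[ 0.99926292 -0.03838781] [0.03838781 0.99926292]
0.017 [ 0.1159  0.0488 -0.0545 -0.118 ] [-0.0038 -0.0012  0.0028  0.0054]
0.022 [ 0.115   0.0482 -0.0545 -0.1177] [-0.0044 -0.0018  0.0022  0.0047]
ends [0.1963656]
ends [-0.18527492]
[0.5261478  0.12043956 0.14      ] [ 0.09173082  0.53953555 -0.61687404]
[[ 0.49657756 -0.21406692  0.        ]] [[ 0.49896687 -0.21922355  0.        ]]
0.1 [[363.72425331 153.42386231]]
0.2 [[365.36490338 117.18912966]]
0.25 [[366.23292846  97.53037364]]
0.3 [[367.13289942  76.75543704]]
```

Emit:
step_arm --pt "-0.04 0.02 -0.023 0" --pt "-0.08 0.04 -0.046 0" --pt "-0.1 0.065 -0.075 0" --pt "-0.1 0.09 -0.104 0" --pt "-0.1 0.115 -0.133 0" --pt "-0.1 0.14 -0.162 0" --pt "-0.1 0.165 -0.19 0" --pt "-0.1 0.19 -0.218 0" --jaw 0 --grip_force 40

```text
t: 0.82
tcp_pos: [0.2813, -0.3476, 0.3309]
tool_rot: [0.438, 0.556, -0.436, 0.555]
force: [1.0, 0.2, -0.0]
finger_gap: -0.001
```

Emit:
step_arm --pt "0 0.026 -0.03 0" --pt "0 0.052 -0.06 0" --pt "0 0.078 -0.09 0" --pt "0 0.104 -0.12 0" --pt "0 0.13 -0.15 0" --pt "0 0.156 -0.18 0" --pt "0 0.182 -0.21 0" --pt "0 0.208 -0.24 0"

```text
t: 1.48
tcp_pos: [0.427, -0.0632, 0.3316]
tool_rot: [0.438, 0.556, -0.436, 0.556]
force: [-0.0, -0.9, -0.3]
finger_gap: 0.002
```

```bash
python3 - <<'E'
from h import *
from station import optics,telemetry
s=telemetry.sense(); T=R.from_quat(s['tool_rot']); print(s['t'],s['tcp_pos'],s['force'],s['finger_gap'],T.as_matrix().round(3))
print(T.inv().apply(np.array([.523,.0385,.26])-s['tcp_pos']))
E
```

```text
1.4833 [ 0.4270051  -0.06319879  0.33164463] [-0.00386638 -0.88857314 -0.25515383] 0.0023646417244087684 [[ 0.     0.972  0.236]
 [ 0.002  0.236 -0.972]
 [-1.     0.001 -0.002]]
[ 0.07188762  0.11724214 -0.07600703]
```

Emit:
step_arm --pt "0.03 0.03 -0.02 0.1" --pt "0.06 0.06 -0.04 0.2" --pt "0.09 0.09 -0.06 0.278" --pt "0.12 0.11 -0.076 0.278" --pt "0.13 0.117 -0.076 0.278" --pt "0.13 0.117 -0.076 0.278" --pt "0.13 0.117 -0.076 0.278"

```text
t: 2.07
tcp_pos: [0.522, 0.0391, 0.2005]
tool_rot: [-0.509, -0.492, 0.51, -0.489]
force: [-0.3, -0.3, 0.3]
finger_gap: -0.002
```

```bash
python3 - <<'E'
from h import *
from station import optics,telemetry
import json
s=telemetry.sense(); p=optics.camera_params('wrist'); im=optics.snapshot('wrist')[:,:,::-1]; cv2.imwrite('pics/w1.png',im)
json.dump({k:np.asarray(v).tolist() for k,v in p.items()},open('w1.json','w'))
T=R.from_quat(s['tool_rot']); print(s['t'],s['tcp_pos'],s['force'],T.as_matrix().round(3))
E
```

```text
2.0667 [0.52196028 0.0391077  0.20050087] [-0.32898757 -0.34937125  0.30492976] [[-0.004  0.999 -0.038]
 [ 0.002 -0.038 -0.999]
 [-1.    -0.004 -0.002]]
```

View pics/w1.png

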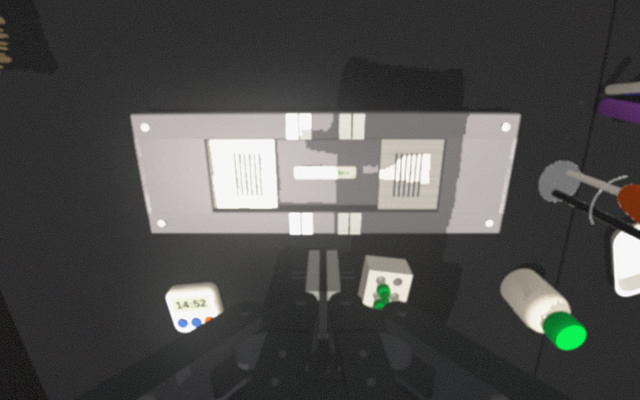

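```bash
cat > meas.py <<'E'
from h import *
import json,sys
def line_at(im,p,x,z,y0,y1,n=400,half=.006):
    ys=np.linspace(y0,y1,n); acc=0
    for dx in np.linspace(-half,half,7):
        X=np.array([[*(x+dx*0),0,0]]) if 0 else None
    return ys
def prof(im,p,c,fx,fy,xf,z,ys,half=.006):
    g=cv2.cvtColor(im,cv2.COLOR_BGR2GRAY).astype(np.float32); acc=[]
    for dx in np.linspace(-half,half,9):
        P=np.c_[c+(xf+dx)*fx+ys[:,None]*fy,np.full(len(ys),z)]
        uv=proj(p,P).astype(np.float32)
        acc.append(cv2.remap(g,uv[:,0].reshape(1,-1),uv[:,1].reshape(1,-1),cv2.INTER_LINEAR)[0])
    return np.mean(acc,0)
def frame():
    th=np.deg2rad(-2.2); return np.array([.523,.0385]),np.array([np.cos(th),np.sin(th)]),np.array([-np.sin(th),np.cos(th)])
E
python3 - <<'E'
from meas import *
im=cv2.imread('pics/w1.png'); p={k:np.array(v) for k,v in json.load(open('w1.json')).items()}
c,fx,fy=frame()
g=cv2.cvtColor(im,cv2.COLOR_BGR2GRAY)
# frame corner check
uv=proj(p,[np.r_[c+a*fx+b*fy,.028] for a,b in((.062,.186),(.062,-.186),(-.062,-.186),(-.062,.186))]); print('pred corners',uv.round(1))
uv=proj(p,[np.r_[c+a*fx+b*fy,.03] for a,b in((.0495,.025),(.0495,-.025),(-.0495,-.025),(-.0495,.025))]); print('pred plates',uv.round(1))
ys=np.arange(-.045,.0451,.001)
for xf in(.0495,-.0495):
    q=prof(im,p,c,fx,fy,xf,.030,ys)
    print(xf,[(int(round(y*1000)),int(v)) for y,v in zip(ys,q) if 8<abs(y*1000)<42])
ys=np.arange(-.125,.125,.001)
for xf in (0.026,-.026):
  q=prof(im,p,c,fx,fy,xf,.020,ys,.004); d=np.diff(q); i=np.where(abs(d)>12)[0]; print(xf,[(round(ys[k]*1000+.5,1),int(d[k])) for k in i])
z=cv2.resize(im[90:250,120:530],None,fx=1.95,fy=1.95,interpolation=cv2.INTER_CUBIC); cv2.imwrite('pics/w1z.png',z)
E
```

```text
pred corners [[127.2 112.8]
 [520.4 113.5]
 [498.1 233.4]
 [148.9 232.7]]
pred plates [[297.  125.8]
 [350.2 125.9]
 [347.5 223.2]
 [299.3 223.1]]
0.0495 [(-42, 123), (-41, 123), (-40, 124), (-39, 141), (-38, 185), (-37, 221), (-36, 228), (-35, 228), (-34, 228), (-33, 228), (-32, 228), (-31, 227), (-30, 227), (-29, 227), (-28, 220), (-27, 190), (-26, 175), (-25, 207), (-24, 225), (-23, 227), (-22, 226), (-21, 226), (-20, 226), (-19, 226), (-18, 226), (-17, 226), (-16, 225), (-15, 216), (-14, 182), (-13, 141), (-12, 127), (-11, 127), (-10, 127), (-9, 132), (8, 176), (9, 176), (10, 173), (11, 181), (12, 218), (13, 239), (14, 241), (15, 242), (16, 242), (17, 242), (18, 242), (19, 242), (20, 243), (21, 244), (22, 245), (23, 241), (24, 234), (25, 244), (26, 246), (27, 247), (28, 247), (29, 247), (30, 247), (31, 247), (32, 247), (33, 247), (34, 247), (35, 245), (36, 228), (37, 200), (38, 190), (39, 192), (40, 191), (41, 191)]
-0.0495 [(-42, 124), (-41, 124), (-40, 131), (-39, 159), (-38, 197), (-37, 219), (-36, 223), (-35, 224), (-34, 223), (-33, 224), (-32, 223), (-31, 223), (-30, 223), (
[... 876 characters left out ...]
, 50), (np.float64(49.5), 20), (np.float64(112.5), -12), (np.float64(113.5), -25), (np.float64(114.5), -21), (np.float64(115.5), -21), (np.float64(116.5), -15), (np.float64(117.5), 12), (np.float64(118.5), 25), (np.float64(119.5), 12)]
-0.026 [(np.float64(-119.5), 30), (np.float64(-118.5), 27), (np.float64(-117.5), 13), (np.float64(-57.5), -18), (np.float64(-56.5), -28), (np.float64(-55.5), -14), (np.float64(-13.5), 17), (np.float64(-12.5), 22), (np.float64(45.5), -12), (np.float64(47.5), 29), (np.float64(48.5), 39), (np.float64(49.5), 14), (np.float64(113.5), -22), (np.float64(114.5), -24), (np.float64(115.5), -22), (np.float64(116.5), -12), (np.float64(117.5), 13), (np.float64(118.5), 21)]
```

View pics/w1z.png

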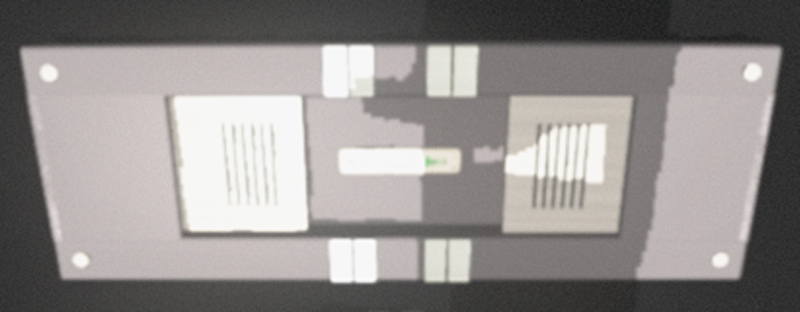

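Emit:
step_arm --pt "0.02 0 -0.03 0" --pt "0.05 0 -0.06 0" --pt "0.085 0 -0.085 0" --pt "0.12 0 -0.085 0" --pt "0.15 0 -0.085 0" --pt "0.165 0 -0.085 0" --pt "0.17 0 -0.085 0" --pt "0.17 0 -0.085 0"

```text
t: 2.78
tcp_pos: [0.5255, 0.1228, 0.0324]
tool_rot: [0.51, 0.491, -0.51, 0.489]
force: [-0.2, -0.2, 1.4]
finger_gap: -0.001
```

Emit:
step_arm --pt "0.001 0 0 0" --pt "0.002 0 0 0" --pt "0.003 0 0 0" --pt "0.004 0 0 0" --pt "0.005 0 0 0" --pt "0.006 0 0 0" --pt "0.006 0 0 0" --pt "0.006 0 0 0"

```text
t: 3.45
tcp_pos: [0.5255, 0.1228, 0.0263]
tool_rot: [0.51, 0.491, -0.51, 0.489]
force: [-0.9, -0.4, -0.6]
finger_gap: -0.003
```

```bash
python3 - <<'E'
from h import *
from station import telemetry
s=telemetry.sense(); print(s['t'],s['tcp_pos'],s['force'])
E
```

```text
3.45 [0.52546094 0.1228328  0.02631241] [-0.87731043 -0.37925171 -0.56348197]
```

Emit:
step_arm --pt "0.001 0 0 0" --pt "0.002 0 0 0" --pt "0.003 0 0 0" --pt "0.003 0 0 0"

```text
t: 3.78
tcp_pos: [0.5253, 0.1229, 0.023]
tool_rot: [-0.51, -0.491, 0.51, -0.489]
force: [-0.5, -0.6, -0.0]
finger_gap: -0.004
```

Emit:
step_arm --pt "0.0003 0 0 0" --pt "0.0006 0 0 0" --pt "0.0009 0 0 0" --pt "0.0009 0 0 0"

```text
t: 4.12
tcp_pos: [0.5252, 0.1228, 0.0221]
tool_rot: [-0.51, -0.491, 0.51, -0.489]
force: [-0.5, 0.1, -1.1]
finger_gap: 0.002
```

Emit:
step_arm --pt "0.0003 0 0 0" --pt "0.0006 0 0 0" --pt "0.0006 0 0 0"

```text
t: 4.37
tcp_pos: [0.5252, 0.1228, 0.0214]
tool_rot: [-0.51, -0.491, 0.51, -0.489]
force: [0.3, 0.4, -0.3]
finger_gap: -0.001
```

Emit:
step_arm --pt "0.0003 0 0 0" --pt "0.0006 0 0 0" --pt "0.0006 0 0 0"

```text
t: 4.62
tcp_pos: [0.5252, 0.1229, 0.0208]
tool_rot: [-0.51, -0.491, 0.51, -0.489]
force: [-1.2, -1.1, 0.2]
finger_gap: 0.003
```

Emit:
step_arm --pt "0.0003 0 0 0" --pt "0.0006 0 0 0" --pt "0.0006 0 0 0"

```text
t: 4.87
tcp_pos: [0.5251, 0.1228, 0.0201]
tool_rot: [-0.51, -0.491, 0.51, -0.489]
force: [0.4, 0.2, 0.3]
finger_gap: -0.001
```

Emit:
step_arm --pt "0.0003 0 0 0" --pt "0.0006 0 0 0" --pt "0.0006 0 0 0"

```text
t: 5.12
tcp_pos: [0.5251, 0.1229, 0.0195]
tool_rot: [-0.51, -0.491, 0.51, -0.489]
force: [0.6, -0.2, -1.0]
finger_gap: -0.002
```

Emit:
step_arm --pt "0.0003 0 0 0" --pt "0.0006 0 0 0" --pt "0.0006 0 0 0"

```text
t: 5.37
tcp_pos: [0.5251, 0.1228, 0.0188]
tool_rot: [-0.51, -0.491, 0.51, -0.489]
force: [0.3, 0.6, -0.2]
finger_gap: -0.002
```

Emit:
step_arm --pt "0.0003 0 0 0" --pt "0.0006 0 0 0" --pt "0.0006 0 0 0"

```text
t: 5.62
tcp_pos: [0.525, 0.1228, 0.0182]
tool_rot: [-0.51, -0.491, 0.51, -0.489]
force: [0.3, 0.0, -0.4]
finger_gap: 0.002
```

Emit:
step_arm --pt "0.0003 0 0 0" --pt "0.0006 0 0 0" --pt "0.0006 0 0 0"

```text
t: 5.87
tcp_pos: [0.525, 0.1228, 0.0176]
tool_rot: [-0.51, -0.491, 0.51, -0.489]
force: [0.1, 1.1, 1.8]
finger_gap: -0.003
```

Emit:
step_arm --pt "0.0003 0 0 0" --pt "0.0006 0 0 0" --pt "0.0006 0 0 0"

```text
t: 6.12
tcp_pos: [0.5251, 0.1228, 0.0173]
tool_rot: [-0.51, -0.491, 0.51, -0.489]
force: [-1.1, -0.2, 4.9]
finger_gap: 0.001
```

Emit:
step_arm --pt "0.0004 0 0 0" --pt "0.0008 0 0 0" --pt "0.0008 0 0 0"

```text
t: 6.37
tcp_pos: [0.525, 0.1228, 0.0169]
tool_rot: [-0.51, -0.491, 0.51, -0.489]
force: [-0.7, 0.2, 6.7]
finger_gap: 0.002
```

Emit:
step_arm --pt "0.0006 0 0 0" --pt "0.0011 0 0 0" --pt "0.0011 0 0.001 0" --pt "0.0011 0 0.002 0" --pt "0.0011 0 0.003 0" --pt "0.0011 0 0.004 0" --pt "0.0011 0 0.005 0"

```text
t: 6.95
tcp_pos: [0.5249, 0.1189, 0.0166]
tool_rot: [0.511, 0.491, -0.51, 0.488]
force: [-0.2, 4.6, 9.4]
finger_gap: -0.0
```

```bash
cat > look.py <<'E'
from meas import *
from station import optics,telemetry
n=sys.argv[1]
s=telemetry.sense(); p=optics.camera_params('wrist'); im=np.ascontiguousarray(optics.snapshot('wrist')[:,:,::-1]); cv2.imwrite(f'pics/{n}.png',im)
json.dump({k:np.asarray(v).tolist() for k,v in p.items()},open(f'{n}.json','w'))
print(s['t'],s['tcp_pos'],s['force'])
E
python3 look.py w2
```

```text
6.95 [0.52493481 0.11891524 0.01656894] [-0.23266178  4.62645427  9.35488135]
```

View pics/w2.png

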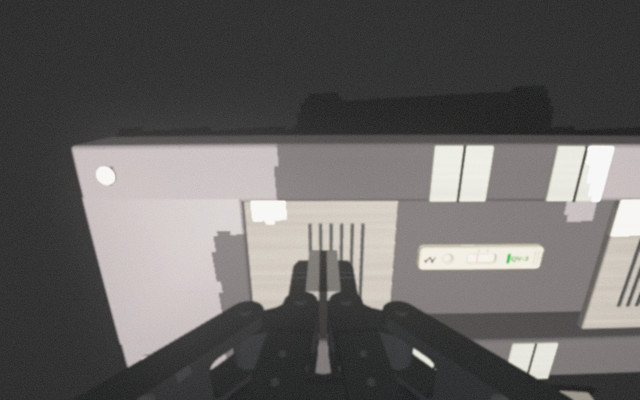

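```bash
cat > edge.py <<'E'
from meas import *
n=sys.argv[1]; zt=float(sys.argv[2]); 
im=cv2.imread(f'pics/{n}.png'); p={k:np.array(v) for k,v in json.load(open(f'{n}.json')).items()}
c,fx,fy=frame()
ys=np.arange(-.080,.0801,.0005)
for xf in(.0495,-.0495):
    q=prof(im,p,c,fx,fy,xf,.030,ys,.007)
    for s in(1,-1):
        m=(abs(ys*s-.0245)<.0075); b=np.median(q[m]); w=np.clip(b-q[m]-6,0,None); 
        if w.sum()>0: print('line x%+.3f'%xf, round((ys[m]*w).sum()/w.sum()*1000,2),'depth',int(w.max()))
for xf in (.03,.024,.018,-.02,-.026):
    q=cv2.GaussianBlur(prof(im,p,c,fx,fy,xf,zt,ys,.002).reshape(1,-1),(5,1),0)[0]; d=np.diff(q)
    k=[i for i in range(1,len(d)-1) if abs(d[i])>3 and abs(d[i])>=abs(d[i-1]) and abs(d[i])>abs(d[i+1])]
    print('x%+.3f'%xf,[(round(ys[i]*1000+.25,1),int(d[i])) for i in k if abs(ys[i])>.012])
E
python3 edge.py w2 .0175; python3 edge.py w1 .0175
```

```text
line x+0.050 23.83 depth 109
line x+0.050 -26.23 depth 108
line x-0.050 19.99 depth 21
line x-0.050 -22.33 depth 69
x+0.030 [(np.float64(-70.2), 65), (np.float64(-59.2), -38), (np.float64(-56.2), 4), (np.float64(-48.2), 18), (np.float64(-33.2), -18), (np.float64(46.3), 20)]
x+0.024 [(np.float64(-72.2), 66), (np.float64(-59.2), -35), (np.float64(-56.2), 5), (np.float64(-48.2), 10), (np.float64(-35.2), -12), (np.float64(46.3), 20), (np.float64(60.8), -4), (np.float64(62.8), 4), (np.float64(65.8), -4), (np.float64(67.3), 4), (np.float64(70.8), -4), (np.float64(72.3), 3), (np.float64(75.8), -4), (np.float64(77.3), 4)]
x+0.018 [(np.float64(-74.2), 67), (np.float64(-59.2), -35), (np.float64(-56.2), 5), (np.float64(45.8), 20), (np.float64(60.8), -25), (np.float64(62.3), 23), (np.float64(65.8), -26), (np.float64(67.3), 24), (np.float64(70.8), -24), (np.float64(72.3), 24), (np.float64(75.8), -25), (np.float64(77.3), 24)]
x-0.020 [(np.float64(-77.8), -26), (np.float64(-75.8), 28), (np.float64(-59.7), -22), (np.float64(-56.7), 6), (np.float64(45.8), 19), (np.float64(60.3), -32), (np.float64(76.
[... 766 characters left out ...]
 10), (np.float64(46.3), -9), (np.float64(48.8), 21), (np.float64(64.3), -7), (np.float64(66.3), 6), (np.float64(69.3), -4), (np.float64(71.3), 4), (np.float64(73.8), -7), (np.float64(75.8), 8), (np.float64(79.3), -4)]
x-0.020 [(np.float64(-79.2), -9), (np.float64(-77.2), 11), (np.float64(-74.2), -11), (np.float64(-71.8), 12), (np.float64(-57.2), -12), (np.float64(-12.7), 10), (np.float64(46.3), -7), (np.float64(48.8), 19), (np.float64(64.3), -4), (np.float64(66.3), 4), (np.float64(68.8), -6), (np.float64(71.3), 6), (np.float64(74.3), -5), (np.float64(76.3), 5), (np.float64(79.3), -4)]
x-0.026 [(np.float64(-56.7), -12), (np.float64(-12.7), 10), (np.float64(46.3), -6), (np.float64(48.8), 18)]
```

Emit:
step_arm --pt "0.0008 0 0.0022 0" --pt "0.0008 0 0.0034 0" --pt "0.0008 0 0.0046 0" --pt "0.0008 0 0.0058 0" --pt "0.0008 0 0.007 0" --pt "0.0008 0 0.0082 0" --pt "0.0008 0 0.0094 0" --pt "0.0008 0 0.0106 0"

```text
t: 7.67
tcp_pos: [0.5246, 0.1092, 0.0165]
tool_rot: [0.511, 0.491, -0.509, 0.488]
force: [-0.2, 4.3, 8.3]
finger_gap: 0.0
```

```bash
python3 look.py w3; python3 edge.py w3 .0168
```

```text
7.6667 [0.52456003 0.1092347  0.01654603] [-0.20399945  4.30892517  8.33932752]
line x+0.050 23.81 depth 103
line x+0.050 -26.22 depth 116
line x-0.050 28.03 depth 8
line x-0.050 -20.53 depth 38
x+0.030 [(np.float64(-79.2), 3), (np.float64(-59.7), -39), (np.float64(-56.7), 4), (np.float64(-49.7), 17), (np.float64(-43.7), -17), (np.float64(36.3), 21)]
x+0.024 [(np.float64(-59.7), -36), (np.float64(-56.7), 5), (np.float64(-49.7), 12), (np.float64(-47.7), -6), (np.float64(-43.7), -5), (np.float64(36.3), 20), (np.float64(52.8), 3), (np.float64(67.8), 3)]
x+0.018 [(np.float64(-77.8), -28), (np.float64(-76.2), 29), (np.float64(-59.7), -34), (np.float64(-56.7), 5), (np.float64(36.3), 20), (np.float64(50.8), -24), (np.float64(52.8), 25), (np.float64(55.8), -24), (np.float64(57.8), 25), (np.float64(60.8), -23), (np.float64(62.8), 24), (np.float64(65.8), -23), (np.float64(67.8), 24), (np.float64(70.8), -22), (np.float64(72.8), 23), (np.float64(75.8), -22), (np.float64(77.8), 24)]
x-0.020 [(np.float64(-78.2), -25), (np.float64(-76.2), 26), (np.float64(-60.2), -22), (np.float64(-57.2), 6), (np.float64(35.8), 20), (np.float64(50.8), -34), (np.float64(66.8), 16), (np.float64(68.8), -16), (np.float64(72.3), 15), (np.float64(74.3), -16)]
x-0.026 [(np.float64(-78.2), -13), (np.float64(-76.2), 14), (np.float64(-60.2), -21), (np.float64(-57.2), 6), (np.float64(19.8), -5), (np.float64(21.8), -5), (np.float64(39.3), 20), (np.float64(43.3), -4), (np.float64(46.3), -7), (np.float64(68.3), 3), (np.float64(72.8), -3)]
```

Emit:
step_arm --pt "0.0009 0 0.0022 0" --pt "0.0009 0 0.0036 0" --pt "0.0009 0 0.005 0" --pt "0.0009 0 0.0064 0" --pt "0.0009 0 0.0078 0" --pt "0.0009 0 0.0092 0" --pt "0.0009 0 0.0106 0" --pt "0.0009 0 0.0115 0"

```text
t: 8.38
tcp_pos: [0.5242, 0.0985, 0.0165]
tool_rot: [0.512, 0.491, -0.509, 0.488]
force: [-0.7, 4.3, 9.4]
finger_gap: -0.003
```

```bash
python3 look.py w4; python3 edge.py w4 .0168|grep -v '\-0.0'
```

```text
8.3833 [0.52418624 0.0985104  0.01647887] [-0.68644966  4.30448623  9.39153565]
line x+0.050 23.83 depth 110
line x+0.050 -26.21 depth 115
x+0.030 [(np.float64(-60.2), -25), (np.float64(-56.7), 7), (np.float64(25.8), 20), (np.float64(75.8), 13)]
x+0.024 [(np.float64(-63.7), -10), (np.float64(-59.7), -23), (np.float64(-56.7), 7), (np.float64(25.3), 19), (np.float64(40.3), -3), (np.float64(45.3), -3), (np.float64(47.3), 3), (np.float64(50.3), -3), (np.float64(60.3), -3), (np.float64(61.8), 3), (np.float64(75.3), 3), (np.float64(79.3), 5)]
x+0.018 [(np.float64(-77.8), -26), (np.float64(-75.8), 28), (np.float64(-63.7), -11), (np.float64(-59.7), -22), (np.float64(-56.7), 7), (np.float64(25.3), 20), (np.float64(40.3), -24), (np.float64(42.3), 22), (np.float64(45.3), -25), (np.float64(46.8), 23), (np.float64(50.3), -24), (np.float64(51.8), 22), (np.float64(55.3), -23), (np.float64(56.8), 21), (np.float64(60.3), -24), (np.float64(61.8), 21), (np.float64(65.3), -23), (np.float64(66.8), 21)]
```

View pics/w4.png

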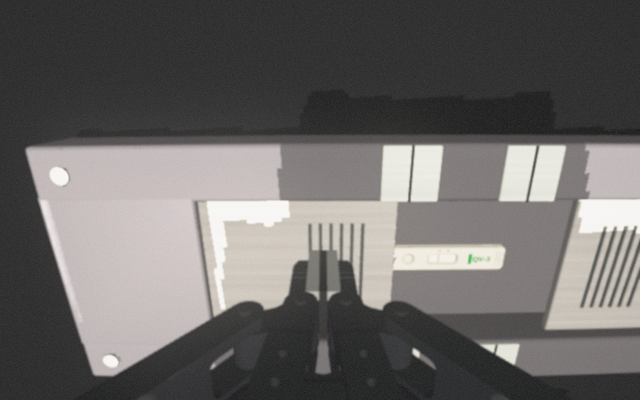

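Emit:
step_arm --pt "0.0008 0 0.0015 0" --pt "0.0008 0 0.0024 0" --pt "0.0008 0 0.0025 0" --pt "0.0008 0 0.0025 0"

```text
t: 8.77
tcp_pos: [0.5242, 0.0969, 0.0165]
tool_rot: [0.513, 0.491, -0.509, 0.487]
force: [-1.1, 4.0, 9.6]
finger_gap: 0.0
```

```bash
python3 look.py w5; python3 edge.py w5 .0168|grep -v '\-0.0'
```

```text
8.7667 [0.52416231 0.09685417 0.01650706] [-1.12708782  3.95628057  9.5925016 ]
line x+0.050 23.84 depth 113
line x+0.050 -26.21 depth 111
x+0.030 [(np.float64(-63.2), -15), (np.float64(-59.7), -22), (np.float64(-56.7), 7), (np.float64(23.8), 21), (np.float64(73.8), 12)]
x+0.024 [(np.float64(-65.7), -10), (np.float64(-59.7), -23), (np.float64(-56.7), 7), (np.float64(23.8), 19), (np.float64(48.8), -3), (np.float64(55.3), 3), (np.float64(73.8), 3), (np.float64(77.8), 5)]
x+0.018 [(np.float64(-77.2), -25), (np.float64(-75.8), 29), (np.float64(-65.7), -11), (np.float64(-59.7), -22), (np.float64(-56.7), 7), (np.float64(23.8), 20), (np.float64(38.8), -24), (np.float64(40.3), 25), (np.float64(43.8), -23), (np.float64(45.3), 24), (np.float64(48.8), -25), (np.float64(50.3), 24), (np.float64(53.8), -21), (np.float64(55.3), 23), (np.float64(58.8), -24), (np.float64(60.3), 23), (np.float64(63.8), -21), (np.float64(65.3), 23)]
```

Emit:
step_arm --pt "0.0004 0 0 0" --pt "-0.001 0 0 0" --pt "-0.004 0 0 0" --pt "-0.02 0 0 0" --pt "-0.05 0 0 0" --pt "-0.05 0 0 0"

```text
t: 9.32
tcp_pos: [0.5268, 0.0965, 0.0698]
tool_rot: [0.514, 0.489, -0.507, 0.489]
force: [1.0, -0.8, 0.8]
finger_gap: 0.001
```

```bash
python3 look.py w6; python3 edge.py w6 .0177|grep -v '\-0.0'; python3 - <<'E'
from meas import *
from station import telemetry
s=telemetry.sense(); T=R.from_quat(s['tool_rot']);c,fx,fy=frame()
print(T.as_matrix().round(4)); d=np.r_[c-.085*fy,.08]-s['tcp_pos']; print(T.inv().apply(d))
E
```

```text
9.3167 [0.52677071 0.0965266  0.06983568] [ 1.01397572 -0.78276858  0.7754423 ]
line x+0.050 23.85 depth 81
line x+0.050 -26.18 depth 86
x+0.030 [(np.float64(-69.2), -6), (np.float64(-67.7), -7), (np.float64(-58.2), -22), (np.float64(-56.2), 5), (np.float64(23.8), 18), (np.float64(73.8), 7), (np.float64(76.8), -5)]
x+0.024 [(np.float64(-69.7), -13), (np.float64(-58.2), -21), (np.float64(-55.7), 5), (np.float64(23.8), 17)]
x+0.018 [(np.float64(-78.8), 23), (np.float64(-75.8), -23), (np.float64(-73.8), 22), (np.float64(-71.8), -12), (np.float64(-58.2), -20), (np.float64(-55.7), 5), (np.float64(23.8), 17), (np.float64(38.3), -17), (np.float64(40.3), 18), (np.float64(43.3), -17), (np.float64(45.3), 17), (np.float64(48.3), -16), (np.float64(50.3), 17), (np.float64(53.3), -18), (np.float64(55.3), 18), (np.float64(58.3), -17), (np.float64(60.3), 18), (np.float64(63.3), -16), (np.float64(65.3), 17)]
[[ 0.0061  0.999  -0.0432]
 [ 0.0068 -0.0433 -0.999 ]
 [-1.      0.0058 -0.007 ]]
[-1.25404521e-02 -1.04389517e-04  1.42982828e-01]
```

View pics/w6.png

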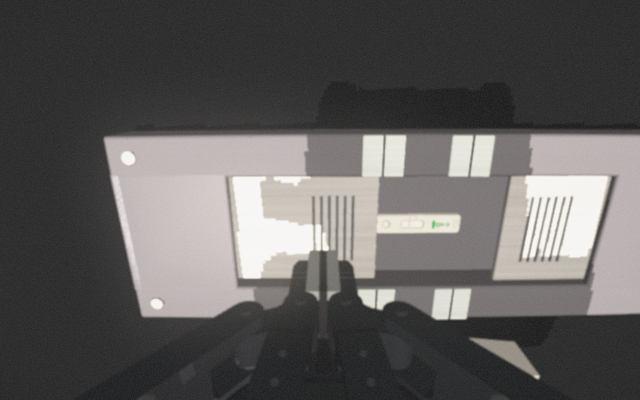

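Emit:
step_arm --pt "-0.01 0 0.03 0" --pt "-0.01 0 0.066 0" --pt "-0.01 0 0.1 0" --pt "-0.01 0 0.13 0" --pt "-0.001 0 0.145 0" --pt "0.025 0 0.146 0" --pt "0.037 0 0.146 0" --pt "0.037 0 0.146 0"

```text
t: 10.03
tcp_pos: [0.5177, -0.0492, 0.0275]
tool_rot: [0.513, 0.491, -0.509, 0.486]
force: [0.2, -0.6, -0.7]
finger_gap: -0.001
```

```bash
python3 look.py w7; python3 edge.py w7 .0190|grep -v '\-0.0[25][06 ]'
```

```text
10.0333 [ 0.51772907 -0.04923215  0.0274501 ] [ 0.15739042 -0.63454119 -0.65993424]
line x+0.050 23.92 depth 106
line x+0.050 -26.13 depth 87
x+0.030 [(np.float64(-55.7), -13), (np.float64(-19.2), 8), (np.float64(13.8), -12), (np.float64(19.8), -3), (np.float64(22.3), 33), (np.float64(77.3), -60)]
x+0.024 [(np.float64(-55.7), -13), (np.float64(-17.7), 9), (np.float64(13.8), -11), (np.float64(19.8), -3), (np.float64(22.3), 32), (np.float64(37.3), -4), (np.float64(39.3), 4), (np.float64(42.3), -5), (np.float64(44.3), 4), (np.float64(47.3), -4), (np.float64(49.3), 4), (np.float64(52.3), -6), (np.float64(54.3), 6), (np.float64(56.8), -5), (np.float64(59.3), 4), (np.float64(62.3), -5), (np.float64(64.3), 4), (np.float64(79.3), -56)]
x+0.018 [(np.float64(-77.8), -16), (np.float64(-76.2), 16), (np.float64(-72.8), -17), (np.float64(-70.8), 16), (np.float64(-56.2), -13), (np.float64(-15.7), 10), (np.float64(13.3), -12), (np.float64(19.8), -3), (np.float64(22.3), 32), (np.float64(37.3), -31), (np.float64(39.3), 30), (np.float64(42.3), -29), (np.float64(44.3), 30), (np.float64(47.3), -31), (np.float64(49.3), 31), (np.float64(52.3), -31), (np.float64(54.3), 30), (np.float64(56.8), -31), (np.float64(59.3), 31), (np.float64(62.3), -30), (np.float64(64.3), 30)]
```

View pics/w7.png

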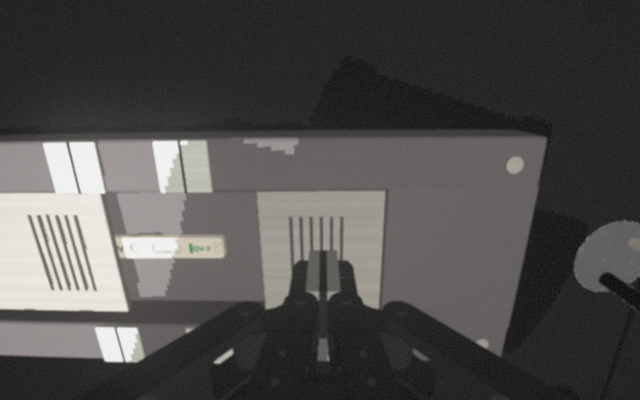

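Emit:
step_arm --pt "0.0015 0 0 0" --pt "0.003 0 0 0" --pt "0.0045 0 0 0" --pt "0.0045 0 0 0"

```text
t: 10.42
tcp_pos: [0.5188, -0.0488, 0.0245]
tool_rot: [0.513, 0.49, -0.508, 0.488]
force: [-0.2, -0.3, -0.4]
finger_gap: 0.001
```

Emit:
step_arm --pt "0.0003 0 0 0" --pt "0.0006 0 0 0" --pt "0.0009 0 0 0" --pt "0.0009 0 0 0"

```text
t: 10.75
tcp_pos: [0.5189, -0.0487, 0.0237]
tool_rot: [0.513, 0.49, -0.508, 0.488]
force: [-0.7, 0.0, -0.1]
finger_gap: -0.005
```

Emit:
step_arm --pt "0.0003 0 0 0" --pt "0.0006 0 0 0" --pt "0.0008 0 0 0" --pt "0.0008 0 0 0"

```text
t: 11.08
tcp_pos: [0.5188, -0.0487, 0.0229]
tool_rot: [0.513, 0.49, -0.508, 0.488]
force: [-0.5, -0.3, 1.1]
finger_gap: 0.001
```

Emit:
step_arm --pt "0.0003 0 0 0" --pt "0.0006 0 0 0" --pt "0.0008 0 0 0" --pt "0.0008 0 0 0"

```text
t: 11.42
tcp_pos: [0.5188, -0.0487, 0.022]
tool_rot: [0.513, 0.49, -0.508, 0.488]
force: [0.0, -0.8, -0.3]
finger_gap: 0.004
```

Emit:
step_arm --pt "0.0003 0 0 0" --pt "0.0006 0 0 0" --pt "0.0007 0 0 0"

```text
t: 11.67
tcp_pos: [0.5188, -0.0487, 0.0213]
tool_rot: [0.513, 0.49, -0.508, 0.488]
force: [-0.8, -1.0, 0.9]
finger_gap: 0.001
```

Emit:
step_arm --pt "0.0003 0 0 0" --pt "0.0006 0 0 0" --pt "0.0007 0 0 0"

```text
t: 11.92
tcp_pos: [0.5188, -0.0487, 0.0209]
tool_rot: [0.513, 0.49, -0.508, 0.488]
force: [-1.6, 0.3, 3.8]
finger_gap: 0.004
```

Emit:
step_arm --pt "0.0003 0 0 0" --pt "0.0006 0 0 0" --pt "0.0007 0 0 0"

```text
t: 12.17
tcp_pos: [0.5188, -0.0487, 0.0205]
tool_rot: [0.513, 0.49, -0.508, 0.488]
force: [-1.5, -0.4, 7.2]
finger_gap: 0.0
```

Emit:
step_arm --pt "0.0009 0 0 0" --pt "0.0009 0 -0.0012 0" --pt "0.0009 0 -0.0024 0" --pt "0.0009 0 -0.0036 0" --pt "0.0009 0 -0.0048 0" --pt "0.0009 0 -0.006 0" --pt "0.0009 0 -0.0072 0" --pt "0.0009 0 -0.0084 0"

```text
t: 12.83
tcp_pos: [0.5191, -0.0414, 0.0203]
tool_rot: [0.513, 0.49, -0.508, 0.488]
force: [-2.5, -4.1, 8.9]
finger_gap: 0.0
```

```bash
python3 look.py w8; python3 edge.py w8 .0203|cut -c1-170
```

```text
12.8333 [ 0.51914252 -0.04136021  0.02033467] [-2.45307645 -4.13716083  8.91822035]
line x+0.050 23.9 depth 110
line x+0.050 -26.1 depth 93
line x-0.050 20.1 depth 62
line x-0.050 -19.7 depth 25
x+0.030 [(np.float64(-49.2), -13), (np.float64(-13.7), 11), (np.float64(13.3), -12), (np.float64(21.3), 33), (np.float64(76.8), -62)]
x+0.024 [(np.float64(-49.2), -13), (np.float64(-12.2), 8), (np.float64(12.8), -12), (np.float64(18.8), -3), (np.float64(21.3), 33), (np.float64(36.3), -9), (np.float64(38
x+0.018 [(np.float64(-79.2), 17), (np.float64(-75.8), -18), (np.float64(-74.2), 17), (np.float64(-70.8), -17), (np.float64(-69.2), 16), (np.float64(-65.7), -19), (np.floa
x-0.020 [(np.float64(-78.2), 11), (np.float64(-76.2), -12), (np.float64(-60.2), 20), (np.float64(-49.2), -14), (np.float64(13.3), -11), (np.float64(18.8), -3), (np.float6
x-0.026 [(np.float64(-77.8), -3), (np.float64(-56.2), 4), (np.float64(-53.7), 3), (np.float64(-48.7), -13), (np.float64(-31.2), 3), (np.float64(-29.7), 3), (np.float64(21
```

Emit:
step_arm --pt "0.0008 0 -0.0022 0" --pt "0.0008 0 -0.0036 0" --pt "0.0008 0 -0.005 0" --pt "0.0008 0 -0.0064 0" --pt "0.0008 0 -0.0078 0" --pt "0.0008 0 -0.0092 0" --pt "0.0008 0 -0.0106 0" --pt "0.0008 0 -0.012 0"

```text
t: 13.55
tcp_pos: [0.5196, -0.0301, 0.0203]
tool_rot: [0.512, 0.49, -0.508, 0.489]
force: [-2.9, -4.5, 7.8]
finger_gap: -0.0
```

Emit:
step_arm --pt "0.0008 0 -0.0022 0" --pt "0.0008 0 -0.0036 0" --pt "0.0008 0 -0.005 0" --pt "0.0008 0 -0.0064 0" --pt "0.0008 0 -0.0078 0" --pt "0.0008 0 -0.0092 0"

```text
t: 14.05
tcp_pos: [0.5199, -0.0219, 0.0203]
tool_rot: [0.512, 0.49, -0.508, 0.49]
force: [-1.9, -4.1, 8.2]
finger_gap: 0.0
```

```bash
python3 look.py w9; python3 edge.py w9 .0203|cut -c1-170
```

```text
14.05 [ 0.51991474 -0.02191752  0.02025742] [-1.86072796 -4.12914579  8.23077557]
line x+0.050 23.9 depth 107
line x+0.050 -26.11 depth 85
line x-0.050 19.05 depth 8
line x-0.050 -30.38 depth 5
x+0.030 [(np.float64(-29.7), -13), (np.float64(15.3), -11), (np.float64(21.8), 35)]
x+0.024 [(np.float64(-29.7), -12), (np.float64(14.8), -11), (np.float64(21.8), 34), (np.float64(36.8), -8), (np.float64(38.8), 8), (np.float64(41.8), -8), (np.float64(43.
x+0.018 [(np.float64(-71.2), -16), (np.float64(-69.7), 18), (np.float64(-66.2), -18), (np.float64(-64.7), 17), (np.float64(-61.2), -16), (np.float64(-59.7), 17), (np.floa
x-0.020 [(np.float64(-79.2), -8), (np.float64(-64.2), 11), (np.float64(-62.2), -10), (np.float64(-58.7), 9), (np.float64(-56.7), -11), (np.float64(-40.7), 21), (np.float6
x-0.026 [(np.float64(-62.7), 3), (np.float64(-58.2), -3), (np.float64(-36.7), 4), (np.float64(-35.2), 3), (np.float64(-32.7), 3), (np.float64(-29.7), -13), (np.float64(-1
```

View pics/w9.png

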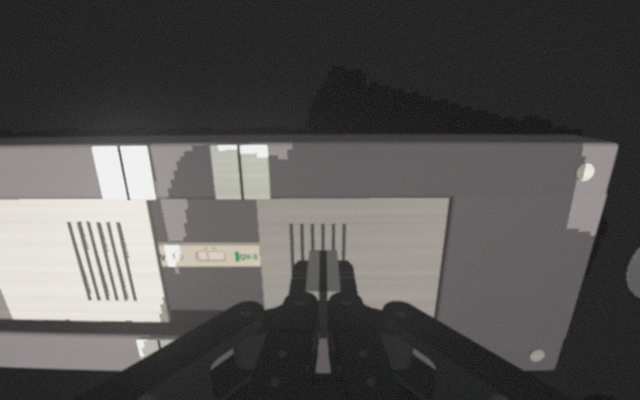

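Edge at column ≈259, its line at column ≈241; 3.6 mm to go.

Emit:
step_arm --pt "0.0008 0 -0.002 0" --pt "0.0008 0 -0.0032 0" --pt "0.0008 0 -0.0044 0" --pt "0.0008 0 -0.0045 0" --pt "0.0008 0 -0.0045 0"

```text
t: 14.52
tcp_pos: [0.5201, -0.018, 0.0202]
tool_rot: [0.511, 0.49, -0.508, 0.49]
force: [-3.4, -2.9, 9.1]
finger_gap: 0.005
```

```bash
python3 look.py w10; python3 edge.py w10 .0203|cut -c1-100
```

```text
14.5167 [ 0.52008671 -0.01802764  0.02022653] [-3.42933554 -2.91867576  9.08770809]
line x+0.050 23.91 depth 103
line x+0.050 -26.08 depth 83
x+0.030 [(np.float64(-26.2), -13), (np.float64(15.3), -11), (np.float64(21.8), 34)]
x+0.024 [(np.float64(-26.2), -12), (np.float64(15.3), -12), (np.float64(21.8), 34), (np.float64(36.8
x+0.018 [(np.float64(-67.7), -17), (np.float64(-65.7), 18), (np.float64(-62.7), -17), (np.float64(-6
x-0.020 [(np.float64(-76.8), -22), (np.float64(-60.2), 12), (np.float64(-58.2), -10), (np.float64(-5
x-0.026 [(np.float64(-58.7), 3), (np.float64(-33.2), 4), (np.float64(-31.7), 4), (np.float64(-29.2),
```

Emit:
step_arm --pt "0.0004 0 0 0" --pt "-0.001 0 0 0" --pt "-0.004 0 0 0" --pt "-0.02 0 0 0" --pt "-0.05 0 0 0" --pt "-0.08 0 -0.03 0" --pt "-0.12 0 -0.056 0" --pt "-0.12 0 -0.056 0"

```text
t: 15.23
tcp_pos: [0.5244, 0.04, 0.145]
tool_rot: [0.513, 0.488, -0.506, 0.493]
force: [0.2, -0.6, -0.9]
finger_gap: -0.001
```

```bash
python3 look.py w11; for z in .0177 .0213; do python3 edge.py w11 $z; done; python3 - <<'E'
from station import optics
import cv2
cv2.imwrite('pics/top9.png',optics.snapshot('top')[125:265,215:445,::-1])
a=cv2.imread('pics/w11.png'); cv2.imwrite('pics/w11z.png',cv2.resize(a[80:280,120:520],None,fx=2,fy=2,interpolation=cv2.INTER_CUBIC))
E
```

```text
15.2333 [0.52444717 0.04000982 0.14495431] [ 0.22238737 -0.55599124 -0.88914424]
line x+0.050 23.82 depth 26
line x+0.050 -26.21 depth 56
line x-0.050 23.59 depth 30
line x-0.050 -26.42 depth 50
x+0.030 [(np.float64(-26.2), -13), (np.float64(23.8), 12), (np.float64(28.8), 10)]
x+0.024 [(np.float64(-26.2), -12), (np.float64(23.8), 11), (np.float64(29.8), 13)]
x+0.018 [(np.float64(-68.7), -13), (np.float64(-66.7), 13), (np.float64(-63.7), -13), (np.float64(-61.7), 12), (np.float64(-58.7), -13), (np.float64(-56.2), 12), (np.float64(-53.7), -12), (np.float64(-51.2), 12), (np.float64(-48.2), -12), (np.float64(-46.2), 13), (np.float64(-43.2), -12), (np.float64(-41.2), 12), (np.float64(-26.2), -12), (np.float64(13.8), 3), (np.float64(21.3), -6), (np.float64(23.8), 11), (np.float64(29.3), 8), (np.float64(38.3), -12), (np.float64(40.3), 12), (np.float64(43.8), -11), (np.float64(45.8), 10), (np.float64(48.3), -15), (np.float64(50.3), 15), (np.float64(53.8), -9), (np.float64(55.3), 9), (np.float64(58.3), -15), (np.float64(60.3), 15), (np.float64(63.8), -10), (np.float64(65.3), 11)]
x-0.020 [(np
[... 1886 characters left out ...]
12), (np.float64(-63.2), -11), (np.float64(-60.7), 12), (np.float64(-57.7), -11), (np.float64(-55.7), 12), (np.float64(-52.7), -11), (np.float64(-50.7), 12), (np.float64(-48.2), -10), (np.float64(-45.7), 11), (np.float64(-42.7), -11), (np.float64(-40.7), 12), (np.float64(-26.2), -13), (np.float64(20.3), -5), (np.float64(22.8), 23), (np.float64(37.8), -9), (np.float64(39.8), 9), (np.float64(42.8), -10), (np.float64(44.3), 10), (np.float64(47.8), -7), (np.float64(49.8), 7), (np.float64(52.3), -8), (np.float64(54.8), 8), (np.float64(57.8), -8), (np.float64(59.8), 7), (np.float64(62.3), -8), (np.float64(64.3), 8)]
x-0.026 [(np.float64(-26.2), -11), (np.float64(20.8), -4), (np.float64(22.8), 22)]
```

View pics/w11z.png

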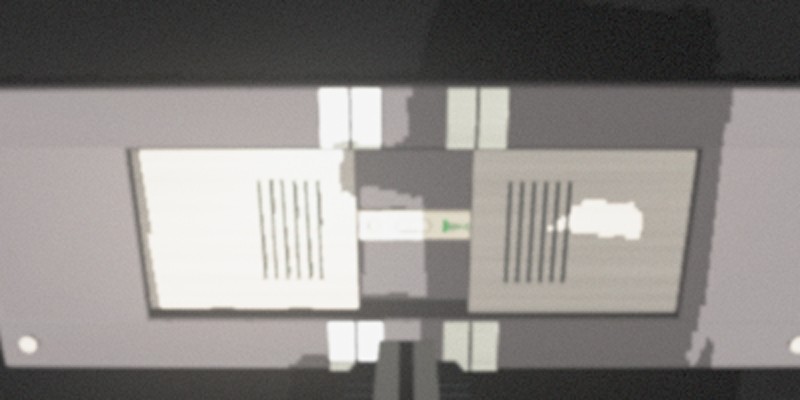

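View pics/top9.png

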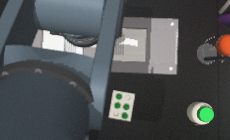

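Both edges lie on their lines to about 0.5 mm, and the fingers are clear at z = 0.145. I'm handing it in.

```bash
python3 -c "
from station import manip,telemetry
s=telemetry.sense(); print(s['t'],s['qd'].round(4)); print(manip.sign_off())"
```

```text
15.3333 [-0.0335  0.0542  0.0371 -0.0103 -0.0154 -0.0085]
the job is handed in; nothing more can be done
None
```

I slid both shutters to their scribed lines with the shut fingertips and handed the job in at about 15.3 s of the 51 s; no verdict is reported.

| | Left shutter | Right shutter |
|---|---|---|
| Top felt at (world z) | about 17.7 mm | about 21.3 mm |
| Slide | about 24 mm | about 30 mm |
| Highest upward force read, at the end of each move | 9.6 N | 9.1 N |
| Edge, last wrist picture (measured frame y) | 23.3 to 23.8 mm | -25.7 to -26.2 mm |
| Line, last wrist picture (measured frame y) | 23.6 to 23.8 mm | -26.2 to -26.4 mm |

- **Position:** each edge is within about 0.7 mm of its line at worst, against 2.5 mm allowed. The frame sits about 1.2 mm along y from my first estimate from the top camera. I therefore judged each edge against its line in the same picture, so this does not matter.
- **Disagreement:** in the first wrist picture the left edge read about 1 mm farther out, relative to the shutter's grooves, than in the close views. I trusted the close views, and the last picture agreed with them.
- **Bystanders:** the arm never went near them. The last top picture shows the rack and bottle with no visible change; the arm hid the timer, so I did not check it at the end.
- **At hand-in:** the tool stood at z = 0.145 m touching nothing. The arm joints were still settling at 0.05 rad/s or less.

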